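Fork a brass cover from its nest onto the gauge post

TASK

Use the fork lifter to get the brass cover out from under the lamp bar: slide the fork under it until its rim is up against the backrest of the fork, without jamming the cover hard against the stop behind it, lift it clear of the nest and set it level and centred (to within about 1 cm) on the pad of the gauge post. Then stand the lifter back on the bench on its flat fork, clear of nest and post. Keep fingers and arm off the cover, do not strike the nest or lamp bar with them, and leave the tubes and the jar where they are.

Things in the scene. Friction and masses are not known exactly. Their poses are not given: they have to be found in the camera images.
- cover: The brass cover: a round plate, 110 mm diameter, 7 mm thick, 0.10 to 0.20 kg. Its underside is bevelled: the flat foot is 90 mm across and the rim's lower edge stands 5 mm above it, so a thin blade can wedge in under the rim. Too wide for the gripper. Origin: centre of the underside, z up.
- nest: Fixed aluminium nest holding the cover. x from the open side towards the back, z up. Flat bed 20 mm thick, x -130 to +113 mm, 160 wide; side ledges 12 mm tall, 124 apart, x -20 to +100. A clamped back stop 12 mm tall is set anywhere with its inner face at x +55 to +87 (not reported: feel it). The loose cover starts 3 to 57 mm short of it and slides when pushed. The nest may sit up to 8 mm lower.
- nest_bed (a point): Point on the top face of the nest's bed, 20 mm above the nest's origin.
- bar_front (a point): Middle of the front lower edge of the grey lamp bar fixed across the nest's open side: 290 mm long (nest y), nest x -111 to -68 mm, 40 mm tall; underside 188 mm above the bed; 16 mm square posts at nest y +-130. With the fork under the cover the gripper must lean back, as the handle does, to clear the bar.
- lifter: Fork lifter standing on the bench, 0.17 kg. Flat steel fork 105 mm long, 84 wide, 3 thick: rear web (x 0 to 30 mm) with an upright backrest 12 mm tall at x 30, and two tines 20 wide (x 30 to 105), open slot 44 wide between. A black bar handle rises from the rear, leaning 35 degrees back from vertical, away from the tines. Origin: underside, middle of the rear edge; x along the tines, z up.
- lifter_grip (a point): Point on the centre line of the handle, 93 mm above the fork's underside and 54 mm behind its rear edge. The handle is 14 mm thick (along lifter y) and 24 mm deep, and ends 19 mm above this point along its lean.
- lifter_nose (a point): Middle of the line across the tine tips, on the underside, 105 mm ahead of the lifter's origin.
- post: Fixed gauge post. Origin at bench level, z up: a round foot 80 mm across and 12 mm tall, a column 26 mm across and a rubber pad 30 mm across whose top is 80 mm above the bench. The fork's slot passes around column and pad.
- post_top (a point): Centre of the rubber pad's top face.
- tube_a: Bystander: loose square brass tube 50 x 16 x 16 mm, lying on the bench. Origin: centre of the underside.
- tube_b: Bystander: loose square brass tube 40 x 16 x 16 mm, lying on the bench. Origin: centre of the underside.
- flux: Bystander: white jar 48 mm across, 110 mm tall. Origin: centre of the underside.
Things that resemble listed ones, but are neither listed nor needed, are in the scene too. What is meant by the post is not red, and is the smaller of those in its own colour.

How it is judged:
On the way:
1. the cover is carried by the fork alone, against its backrest (within 7 mm), at least 10 mm above the nest's bed (x of cover in the frame of lifter below 0.092 m and z of cover in the frame of nest_bed above 0.01 m and contact force between cover and lifter above 0.3 N and contact force between cover and nest below 0.05 N), for 0.2 s.
At the end, for the whole second after the job is handed in: The cover rests still on the post's pad: level to 0.1 rad, within 12 mm of its centre and 4 mm of its top, clear of the lifter. The lifter stands still on the bench on its flat fork (level to 0.1 rad, underside below 6 mm), touching neither nest nor post. Bystanders moved under 20 mm (horizontal distance between cover and post_top below 0.012 m and z of cover in the frame of post_top between -0.004 and 0.004 m and angle between each of cover, lifter's own z axis and vertical below 0.1 rad and linear speed of each of cover, lifter below 0.02 m/s and contact force between cover and post above 0.3 N and contact force between cover and lifter below 0.05 N and height (world z) of lifter below 0.006 m and contact force between lifter and post below 0.05 N and contact force between lifter and nest below 0.05 N).
It fails at once if the cover is jammed against the nest or its stop (over 25 N) (contact force between cover and nest above 25 N).
It fails at once if the fingers or the arm touch the cover (contact force between any of the fingers, the arm and cover above 0.5 N).
It fails at once if the arm or the fingers strike the nest or its lamp bar (over 5 N) (contact force between any of the arm, the fingers and nest above 5 N).
It fails at once if a tube or the jar is moved more than 20 mm (distance of any of tube_a, tube_b, flux from where it was at the start of the episode above 0.02 m).
It also fails if it takes over 67 s, if anything falls off the work surface, if the arm or the gripper's body presses on something with over 40 N, if the wrist force passes 120 N, or if a joint passes its speed limit or range.

ROBOT

A 6-joint arm with a two-finger parallel gripper is mounted at the origin on the work surface. World frame = base frame: x ahead of the robot, y to its left, z up, the work surface at z = 0. Lengths are in m, angles in rad, forces in N, time in s.
With the tool pointing down it reaches from about 0.275 to 0.825 m from the base axis. Payload 4.9 kg.
Tool frame: the origin (TCP) lies midway between the tips of the shut fingers; the grasp point (between the pads) lies 19 mm behind it (bot.grip_depth is the distance from the TCP to the grasp point, in m); z points along the fingers, y is the line along which they close (so a half turn about z gives the same grasp; the last joint's range is limited). The gripper opens to 85 mm and grips with 20 to 120 N. Pads are 22 mm wide; open, the fingers measure 114 mm over their backs; the gripper's body (76 mm by 85 mm) begins 54 mm behind the grasp point. The pads swing forward as they close: fully open they stand 13 mm farther back than shut.
Start: joints at [-1.306, 0.326, -0.193, 1.052, 0, 1.437], TCP at [0.214, -0.507, 0.231] pointing down, gripper open.
Joint ranges: [-2.65, 2.65], [-0.97, 1.79], [-1.3, 1.35], [-1.93, 2.1], [-1.47, 1.37], [-3.14, 3.14]. Speed limits (rad/s): [2.57, 2.57, 3.14, 3.14, 3.14, 3.14].

INTERFACE

Orientations are given as a unit quaternion [w, x, y, z].
In Python, from cell import bot gives the robot as it stands. Calls block until the motion is done:
- bot.move_pose(position, orientation): joint-space move of the TCP to a pose.
- bot.move_linear(position, speed=0.15, rotation=None, until_force=None): straight line of the TCP; rotation=None keeps the orientation; speed is the mean speed in m/s. With until_force (N) it stops when the force on the tool has changed by that much, and returns True; else False.
- bot.goto_joints(angles): joint-space move.
- bot.set_gripper(opening, grasp_force=None): opening from 0.0 (shut) to 1.0 (fully open); grasp_force is the grip in N (None keeps the last); returns when the fingers have stopped.
- bot.wait(seconds).
- bot.solve_ik(position, orientation): joint angles nearest the present ones, or None.
- bot.camera(name): name is "side" or "top" or "wrist"; returns the picture (420x560x3 uint8, red, green, blue); there is no depth.
- bot.calibration(name): a dict with "mtx" (3x3 intrinsics, pixels), "extrinsics" (4x4, takes a point from world to camera coordinates); the wrist camera has in their place "hand_eye" (4x4, takes a point from camera to tool coordinates, whose origin is the TCP and whose axes are the flange's). Camera axes: x right, y down, z forward; pixel columns grow to the right and rows downward; lengths in m; the calibration is good to about 2 mm. A picture is of the moment at which its call begins: read the wrist's pose just before it. calibration takes no time and is no camera call.
A pose or a line that the arm cannot do raises bot.PlanningError and nothing moves.
- bot.close_job(): hands the job in; it is judged then, once.
Trained networks look in the newest picture that a camera, given by its name, has taken for a name from the list of things; names that differ only in an ending like _2 or _b are one class to them, and where a whole thing is asked for, a point or a joint stands for the part that bears it (a point fixed in the world has none). Each returns a list of dicts, best first, with "confidence" (0 to 1); they miss things now and then, are a little off and sometimes report something else, mostly with a low value. They report only what shows in the picture. A call takes as long as a camera call. They do not tell look-alikes from the thing itself.
- bot.search_frame(camera, thing): "bbox" ([left, top, width, height] in pixels, round what is visible of it).
Readings, each from a call of its own:
- bot.read_clock(): time.
- bot.read_joint_positions(): joint angles.
- bot.read_joint_vel(): joint speeds.
- bot.read_joint_efforts(): joint torques, N m.
- bot.read_position(): TCP position.
- bot.read_tool_rot(): TCP orientation.
- bot.read_ft_force(): force on the tool from outside, world axes, zero at the start.
- bot.read_moment(): the same for the moment, N m.
- bot.read_gripper_width(): opening from 0.0 (shut) to 1.0 (fully open).
- bot.read_finger_force(): force on a finger pad.
Only numpy, scipy, OpenCV 4.12 (cv2) and the standard library are available. Lean on these libraries where they do the work, as an engineer would, in place of code of your own. Each camera call takes 0.05 s, during which the arm holds its last target. There are 200 camera calls.

## Working session

There is one attempt and no reset: what is moved stays moved. The work goes in short steps, each a Python script; the robot and the scene stay as the last script left them, time stands still between calls to the robot, and variables do not carry over. Pictures are saved under pics/ and viewed, at most 14 in all, crops included, and the job is handed in when it is done.

```bash
ls; mkdir -p pics
python3 - <<'E'
from cell import bot
import cv2,numpy as np
ims={}
for c in ["side","top"]:
    im=bot.camera(c); cv2.imwrite(f"pics/{c}0.png",im[...,::-1]); ims[c]=im
    k=bot.calibration(c); print(c,np.round(k["mtx"],1).tolist(),np.round(k["extrinsics"],3).tolist())
    for t in ["cover","nest","lifter","lifter_grip","lifter_nose","post","post_top","tube_a","flux","bar_front","nest_bed"]:
        print(c,t,[(np.round(d["bbox"]).tolist(),round(d["confidence"],2)) for d in bot.search_frame(c,t)][:4])
print(np.round(bot.calibration("wrist")["hand_eye"],3).tolist(),bot.read_tool_rot(),bot.read_clock())
E
```

```text
pics
side [[503.0, 0.0, 278.2], [0.0, 503.0, 206.9], [0.0, 0.0, 1.0]] [[0.982, -0.187, -0.014, -0.599], [-0.136, -0.655, -0.744, 0.203], [0.13, 0.732, -0.669, 1.081], [0.0, 0.0, 0.0, 1.0]]
side cover [([198.0, 180.0, 43.0, 28.0], 0.6)]
side nest [([139.0, 131.0, 141.0, 104.0], 0.64)]
side lifter [([203.0, 302.0, 44.0, 44.0], 0.72)]
side lifter_grip [([198.0, 303.0, 51.0, 47.0], 0.56)]
side lifter_nose [([202.0, 297.0, 48.0, 53.0], 0.91), ([314.0, 172.0, 17.0, 44.0], 0.39), ([142.0, 130.0, 137.0, 106.0], 0.34)]
side post [([344.0, 212.0, 48.0, 58.0], 0.86), ([361.0, 288.0, 38.0, 50.0], 0.79), ([286.0, 251.0, 34.0, 36.0], 0.62)]
side post_top [([344.0, 217.0, 44.0, 53.0], 0.86), ([291.0, 250.0, 33.0, 43.0], 0.84), ([363.0, 292.0, 39.0, 50.0], 0.59)]
side tube_a [([303.0, 385.0, 25.0, 28.0], 0.89)]
side flux [([312.0, 173.0, 18.0, 45.0], 0.93)]
side bar_front []
side nest_bed [([142.0, 128.0, 136.0, 108.0], 0.57)]
top [[388.2, 0.0, 282.2], [0.0, 388.2, 204.9], [0.0, 0.0, 1.0]] [[-0.088, -0.996, -0.003, 0.067], [-0.971, 0.087, -0.221, 0.647], [0.221, -0.017, -0.975, 1.043], [0.0, 0.0, 0.
[... 287 characters left out ...]
0, 31.0], 0.88), ([294.0, 193.0, 23.0, 25.0], 0.82), ([336.0, 150.0, 24.0, 26.0], 0.82)]
top post_top [([333.0, 151.0, 28.0, 25.0], 0.95), ([297.0, 191.0, 23.0, 27.0], 0.84), ([270.0, 141.0, 34.0, 34.0], 0.63)]
top tube_a [([150.0, 219.0, 14.0, 12.0], 0.57), ([393.0, 204.0, 19.0, 13.0], 0.38)]
top flux [([227.0, 165.0, 18.0, 29.0], 0.59)]
top bar_front [([167.0, 204.0, 85.0, 122.0], 0.94), ([231.0, 164.0, 16.0, 28.0], 0.31), ([149.0, 221.0, 15.0, 6.0], 0.28)]
top nest_bed [([167.0, 203.0, 82.0, 127.0], 0.88)]
[[-0.001, -0.965, -0.262, 0.066], [1.0, -0.001, -0.001, 0.0], [0.001, -0.262, 0.965, -0.142], [0.0, 0.0, 0.0, 1.0]] [ 1.59537342e-06  9.80185696e-01  1.98080793e-01 -2.01053449e-05] 1.2
```

View pics/side0.png

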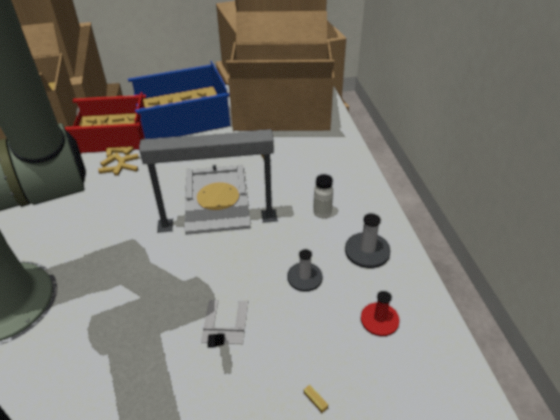

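View pics/top0.png

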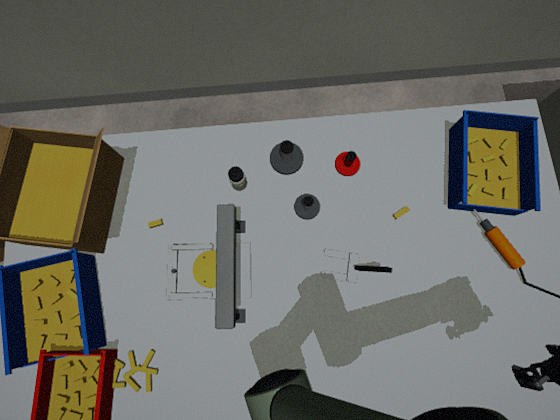

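Side view: nest under the lamp bar (cover ≈(218,195)), lifter ≈(225,322). The small grey post is at ≈(305,270), with the big grey and red decoys to its right. In the top view the post is ≈(307,206), the lifter tines point left (+y) and the handle ends at ≈(390,268).

```bash
cat > h.py <<'E'
from cell import bot
import numpy as np, cv2
from scipy.spatial.transform import Rotation as R
def cam(name):
    k=bot.calibration(name)
    if name!="wrist": return k["mtx"],np.array(k["extrinsics"])
    T=np.eye(4); q=bot.read_tool_rot(); T[:3,:3]=R.from_quat(q,scalar_first=True).as_matrix(); T[:3,3]=bot.read_position()
    return k["mtx"],np.linalg.inv(T@np.array(k["hand_eye"]))
def ray(K,E,u,v,z):
    d=E[:3,:3].T@np.linalg.solve(K,[u,v,1]); c=-E[:3,:3].T@E[:3,3]
    return c+d*(z-c[2])/d[2]
def proj(K,E,P):
    p=(E[:3,:3]@np.atleast_2d(P).T).T+E[:3,3]; p=(K@p.T).T; return p[:,:2]/p[:,2:]
def quat(x,z):  # tool x hint, tool z
    z=np.array(z)/np.linalg.norm(z); y=np.cross(z,x); y/=np.linalg.norm(y)
    return R.from_matrix(np.c_[np.cross(y,z),y,z]).as_quat(scalar_first=True)
def shot(n,c="wrist",s=1,crop=None):
    K,E=cam(c); im=bot.camera(c); o=im[...,::-1]
    cv2.imwrite(f"pics/{n}_raw.png",o); np.savez(f"pics/{n}.npz",K=K,E=E); return K,E
E
python3 - <<'E'
from h import *
for c,pts in {"top":dict(post=(307,208,0),posttop=(307,199,.08),lweb=(352,266,0),tip=(325,258,0),hend=(390,268,.11),flux=(237,185,0),cover=(205,268,.02),barL=(227,206,.2),barR=(227,327,.2)),"side":dict(post=(305,278,0),posttop=(305,254,.08),tip=(228,303,0),hend=(216,340,.11),cover=(218,195,.025),barL=(142,160,.2),barR=(272,152,.2))}.items():
    K,E=cam(c)
    for n,(u,v,z) in pts.items(): print(c,n,np.round(ray(K,E,u,v,z),3))
# look-down candidates
for p in [(0.42,-0.15,.35),(0.42,-0.1,.35),(.45,-.05,.35),(.4,0,.4)]:
    for x in [(0,1,0),(0,-1,0),(1,0,0),(-1,0,0)]:
        j=bot.solve_ik(p,quat(x,[0,0,-1])); print(p,x,None if j is None else np.round(j,2))
E
```

```text
top post [ 0.65  -0.066  0.   ]
top posttop [ 0.66  -0.062  0.08 ]
top lweb [ 0.464 -0.181  0.   ]
top tip [ 0.494 -0.104  0.   ]
top hend [ 0.444 -0.262  0.11 ]
top flux [0.742 0.143 0.   ]
top cover [0.495 0.249 0.02 ]
top barL [0.631 0.152 0.2  ]
top barR [0.338 0.168 0.2  ]
side post [ 0.658 -0.068 -0.   ]
side posttop [ 0.656 -0.069  0.08 ]
side tip [ 0.482 -0.102  0.   ]
side hend [ 0.452 -0.262  0.11 ]
side cover [0.496 0.225 0.025]
side barL [0.338 0.172 0.2  ]
side barR [0.626 0.142 0.2  ]
(0.42, -0.15, 0.35) (0, 1, 0) [-0.51  0.07 -0.21  1.29  0.    1.06]
(0.42, -0.15, 0.35) (0, -1, 0) [-0.51  0.07 -0.21  1.29  0.   -2.08]
(0.42, -0.15, 0.35) (1, 0, 0) [-0.51  0.07 -0.21  1.29  0.    2.63]
(0.42, -0.15, 0.35) (-1, 0, 0) [-0.51  0.07 -0.21  1.29  0.   -0.51]
(0.42, -0.1, 0.35) (0, 1, 0) [-0.41  0.05 -0.24  1.29  0.    1.17]
(0.42, -0.1, 0.35) (0, -1, 0) [-0.41  0.05 -0.24  1.29  0.   -1.98]
(0.42, -0.1, 0.35) (1, 0, 0) [-0.41  0.05 -0.24  1.29  0.    2.74]
(0.42, -0.1, 0.35) (-1, 0, 0) [-0.41  0.05 -0.24  1.29  0.   -0.41]
(0.45, -0.05, 0.35) (0, 1, 0) [-0.27  0.09 -0.19  1.29  0.    1.3 ]
(0.45, -0.05, 0.35) (0, -1, 0) [-0.27  0.09 -0.19  1.29  0.   -1.84]
(0.45, -0.05, 0.35) (1, 0, 0) [-0.27  0.09 -0.19  1.29  0.    2.87]
(0.45, -0.05, 0.35) (-1, 0, 0) [-0.27  0.09 -0.19  1.29  0.   -0.27]
(0.4, 0, 0.4) (0, 1, 0) [-0.19 -0.02 -0.18  1.41  0.    1.39]
(0.4, 0, 0.4) (0, -1, 0) [-0.19 -0.02 -0.18  1.41  0.   -1.76]
(0.4, 0, 0.4) (1, 0, 0) [-0.19 -0.02 -0.18  1.41  0.    2.96]
(0.4, 0, 0.4) (-1, 0, 0) [-0.19 -0.02 -0.18  1.41  0.   -0.19]
```

Run:
```python
from h import *
for d,p in [((.24,.97,0),(0.45,-.24,.093)),((.07,.997,0),(0.48,.07,.13)),((.07,.997,0),(.65,-.2,.18))]:
    d=np.array(d)/np.linalg.norm(d)
    for lean in (35,42):
        a=np.radians(lean); z=np.sin(a)*d-np.cos(a)*np.array([0,0,1])
        for s in (1,-1):
            j=bot.solve_ik(np.array(p)+.019*z,quat(s*d,z)); print(p,lean,s,None if j is None else np.round(j,2))
dn=[0,0,-1]
print(bot.calibration("wrist")["mtx"])
for n,p,x in [("lift",(.465,-.09,.30),(0,1,0)),("post",(.65,0,.30),(0,1,0)),("nest",(.5,.27,.36),(0,1,0))]:
    bot.move_pose(p,quat(x,dn)); bot.wait(.2); shot(n)
    for t in ["cover","nest","lifter","post_top","post","bar_front"]:
        print(n,t,[(np.round(e["bbox"]).tolist(),round(e["confidence"],2)) for e in bot.search_frame("wrist",t)][:3])
ims=[cv2.imread(f"pics/{n}_raw.png") for n in("lift","post","nest")]
cv2.imwrite("pics/a.png",ims[0]);cv2.imwrite("pics/c.png",ims[2]);cv2.imwrite("pics/b.png",ims[1])
print(bot.read_clock())
```

```text
(0.45, -0.24, 0.093) 35 1 [-0.9   0.66 -0.25  1.06  0.47  0.82]
(0.45, -0.24, 0.093) 35 -1 [-0.9   0.66 -0.25  1.06  0.47 -2.33]
(0.45, -0.24, 0.093) 42 1 [-0.94  0.74 -0.19  1.17  0.54  0.73]
(0.45, -0.24, 0.093) 42 -1 [-0.94  0.74 -0.19  1.17  0.54 -2.41]
(0.48, 0.07, 0.13) 35 1 [-0.35  0.43 -0.55  0.78  0.58  1.23]
(0.48, 0.07, 0.13) 35 -1 [-0.35  0.43 -0.55  0.78  0.58 -1.91]
(0.48, 0.07, 0.13) 42 1 [-0.4   0.49 -0.53  0.84  0.68  1.13]
(0.48, 0.07, 0.13) 42 -1 [-0.4   0.49 -0.53  0.84  0.68 -2.01]
(0.65, -0.2, 0.18) 35 1 [-0.62  0.85  0.37  1.45  0.51  0.93]
(0.65, -0.2, 0.18) 35 -1 [-0.62  0.85  0.37  1.45  0.51 -2.21]
(0.65, -0.2, 0.18) 42 1 [-0.65  0.92  0.45  1.56  0.59  0.85]
(0.65, -0.2, 0.18) 42 -1 [-0.65  0.92  0.45  1.56  0.59 -2.29]
[[311.72906777   0.         279.55621639]
 [  0.         311.72906777 211.00847362]
 [  0.           0.           1.        ]]
lift cover []
lift nest [([226.0, 2.0, 189.0, 13.0], 0.76)]
lift lifter [([247.0, 173.0, 71.0, 157.0], 0.73)]
lift post_top [([498.0, 77.0, 62.0, 85.0], 0.89), ([386.0, 129.0, 71.0, 61.0], 0.82), ([460.0, 227.0, 76.
[... 291 characters left out ...]
[132.0, 231.0, 62.0, 56.0], 0.55)]
post post_top [([337.0, 281.0, 51.0, 63.0], 0.81), ([254.0, 192.0, 58.0, 60.0], 0.7), ([359.0, 147.0, 85.0, 78.0], 0.7)]
post post [([336.0, 282.0, 51.0, 64.0], 0.93), ([259.0, 192.0, 54.0, 57.0], 0.73), ([359.0, 154.0, 87.0, 71.0], 0.65)]
post bar_front [([0.0, 0.0, 268.0, 89.0], 0.67)]
nest cover [([238.0, 163.0, 72.0, 67.0], 0.69)]
nest nest [([106.0, 106.0, 282.0, 240.0], 0.58)]
nest lifter []
nest post_top [([450.0, 298.0, 32.0, 22.0], 0.78), ([340.0, 342.0, 39.0, 26.0], 0.64)]
nest post [([450.0, 304.0, 33.0, 17.0], 0.75), ([342.0, 343.0, 34.0, 22.0], 0.61), ([411.0, 237.0, 63.0, 52.0], 0.2)]
nest bar_front [([110.0, 106.0, 282.0, 239.0], 0.61)]
6.675
```

View pics/a.png

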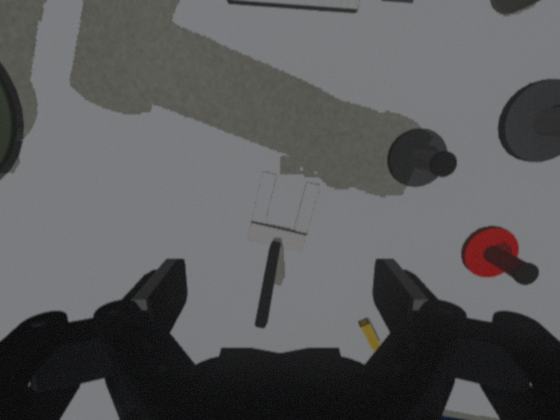

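View pics/c.png

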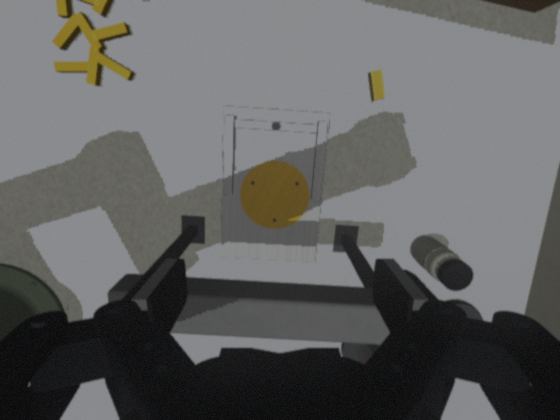

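View pics/b.png

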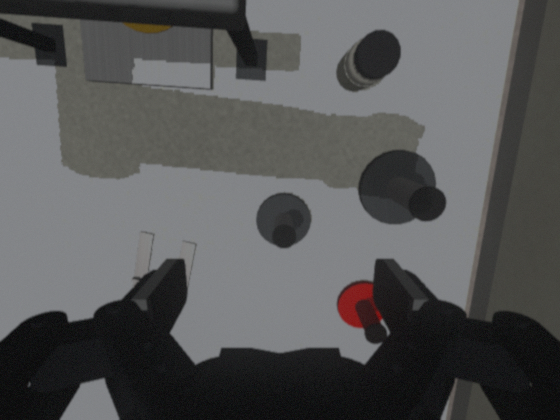

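Wrist views: (a) lifter with tine tips ≈(262–274,173) and (304–320,184), backrest (252,222)–(307,234), handle top ≈(262,325). (c) shows the bed corners, the cover at (274,194) and the stop bolt at (276,125). (b) shows the post foot at (284,220) and its pad at (284,236). Now I fit the poses and overlay them.

```bash
cat > fit.py <<'E'
from h import *
from scipy.optimize import least_squares
def P(p,pts,z0=0):
    c,s=np.cos(p[2]),np.sin(p[2]); a=np.array(pts,float)
    return np.c_[p[0]+c*a[:,0]-s*a[:,1],p[1]+s*a[:,0]+c*a[:,1],z0+a[:,2]]
def fit(n,pts,px,p0,z0=0):
    f=np.load(f"pics/{n}.npz"); 
    r=least_squares(lambda p:(proj(f["K"],f["E"],P(p,pts,z0))-px).ravel(),p0,loss="soft_l1"); return r.x,np.abs(r.fun).reshape(-1,2).max(1)
m=1e-3
LP=np.array([[105,42,3],[105,22,3],[105,-22,3],[105,-42,3],[30,42,15],[30,-42,15],[0,-42,3],[0,42,3]])*m
LX=[(262,172),(274,174),(304,183),(320,185),(252,222),(307,234),(302,249),(248,240)]
NP=np.array([[113,80,0],[113,-80,0],[-130,80,0],[-130,-80,0]])*m
NX=[(224,106),(330,112),(219,257),(317,262)]
if __name__=="__main__":
    L,e=fit("lift",LP,LX,[.464,-.18,1.3]); print("lifter",L.round(4),e.round(1))
    N,e=fit("nest",NP,NX,[.49,.26,1.5],.018); print("nest",N.round(4),e.round(1))
    f=np.load("pics/nest.npz"); c=ray(f["K"],f["E"],274,194,.025); st=ray(f["K"],f["E"],276,131,.018)
    R2=np.array([[np.cos(N[2]),np.sin(N[2])],[-np.sin(N[2]),np.cos(N[2])]])
    print("cover",c.round(4),"in nest",R2@(c[:2]-N[:2]),"stop",R2@(st[:2]-N[:2]))
    for n,uv,z in [("post",(284,236),.08),("post",(284.5,219.5),.006),("lift",(442,162),.08),("lift",(417.5,157),.006)]:
        f=np.load(f"pics/{n}.npz"); print("post",ray(f["K"],f["E"],*uv,z).round(4))
    def ov(n,pts,s,x0,y0,w,h):
        f=np.load(f"pics/{n}.npz"); im=cv2.imread(f"pics/{n}_raw.png")[y0:y0+h,x0:x0+w]; im=cv2.resize(im,None,fx=s,fy=s,interpolation=cv2.INTER_CUBIC)
        im=cv2.convertScaleAbs(im,alpha=1.3)
        for q in proj(f["K"],f["E"],pts): cv2.circle(im,tuple(((q-[x0,y0]+.5)*s).astype(int)),2,(0,0,255),-1)
        return im
    lp=np.vstack([LP,np.array([[-54,0,93],[-65,0,108.6],[-54,7,93],[-54,-7,93],[30,42,0],[30,-42,0]])*m])
    A=ov("lift",P(L,lp),3.4,235,160,100,175)
    B=ov("nest",np.vstack([P(N,NP,.018),P(N,np.array([[-20,62,12],[100,62,12],[-20,-62,12],[100,-62,12]])*m,.018)]),3.4,210,95,130,175)
    cv2.imwrite("pics/ov1.png",np.hstack([A,B]))
E
python3 fit.py
```

```text
lifter [ 0.4575 -0.197   1.3539] [0.8 1.3 2.2 1.2 1.5 1.2 1.9 0.5]
nest [0.4895 0.248  1.5074] [1.4 0.9 1.8 1. ]
cover [0.4915 0.2334 0.025 ] in nest [-0.01448558 -0.0029563 ] stop [ 0.08062858 -0.00055049]
post [ 0.6546 -0.0653  0.08  ]
post [ 0.6563 -0.0663  0.006 ]
post [ 0.6519 -0.0647  0.08  ]
post [ 0.6554 -0.0658  0.006 ]
```

View pics/ov1.png

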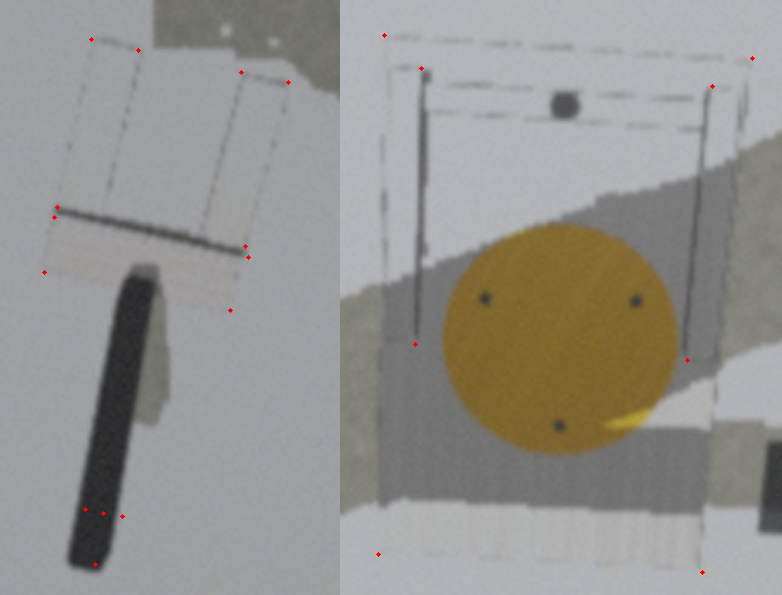

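The fit is good to about 2 px. The handle shows ≈2 px left of the prediction, so I add handle points to the fit and then grasp.

```bash
cat > lift.py <<'E'
from h import *
A35=np.radians(35)
def toolpose(o,yaw,pitch=0,lean=A35):
    """TCP pose for lifter origin o (underside, rear), yaw, pitch>0 = nose up; grasp at lifter_grip"""
    Rl=R.from_euler("ZY",[yaw,-pitch]).as_matrix()
    z=Rl@[np.sin(lean),0,-np.cos(lean)]; x=Rl@[-1,0,0]
    return np.array(o)+Rl@[-.054,0,.093]+bot.grip_depth*z, quat(x,z)
E
python3 - <<'E'
from lift import *; from fit import *
pts=np.vstack([LP,np.array([[-54,0,93],[-54,0,93],[-54,0,93]])*m]); px=LX+[(262.6,311)]*3
L,e=fit("lift",pts,px,[.464,-.18,1.3]); print(L.round(4),e.round(1)); np.save("L.npy",L)
p,q=toolpose([L[0],L[1],0],L[2]); z=R.from_quat(q,scalar_first=True).as_matrix()[:,2]
bot.set_gripper(.6)
bot.move_pose([.45,-.08,.36],quat([0,-1,0],[0,0,-1]))
bot.move_pose(p-.10*z,q)
print(bot.move_linear(p,.1,until_force=6), np.abs(bot.read_position()-p).max())
bot.set_gripper(0,120); print(bot.read_gripper_width(),bot.read_finger_force(),bot.read_ft_force().round(1),bot.read_moment().round(2))
print(bot.read_clock())
shot("g_side","side"); shot("g_top","top")
a=cv2.imread("pics/g_side_raw.png")[270:390,160:300]; b=cv2.imread("pics/g_top_raw.png")[220:310,290:420]
cv2.imwrite("pics/g.png",np.hstack([cv2.resize(a,(400,343),interpolation=2),cv2.resize(b,(400,343),interpolation=2)]))
E
```

```text
[ 0.456  -0.1974  1.3367] [0.7 1.5 1.7 0.7 2.  2.1 2.6 1.4 0.6 0.6 0.6]
False 0.0005610783564494459
0.1479295195599404 116.78171753883362 [-0.9 -0.9  4. ] [-0.37  0.19  0.04]
13.0667
```

View pics/g.png

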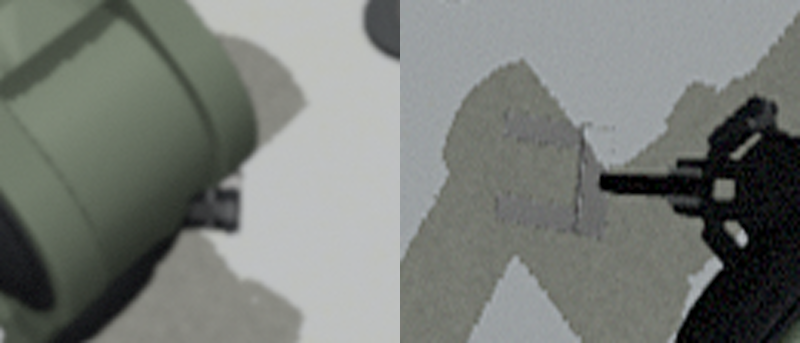

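```bash
cat >> lift.py <<'E'
N=np.array([.4895,.248]); YAW=1.5074; LAT=-.003
def nestpt(x,z,lat=LAT): return np.array([N[0]+x*np.cos(YAW)-lat*np.sin(YAW),N[1]+x*np.sin(YAW)+lat*np.cos(YAW),z])
def lin(o,yaw=YAW,pitch=0,speed=.15,**k):
    p,q=toolpose(o,yaw,pitch); return bot.move_linear(p,speed,q,**k)
def lorigin():
    """lifter origin, from TCP"""
    M=R.from_quat(bot.read_tool_rot(),scalar_first=True); Rl=M*R.from_quat(toolpose([0,0,0],0)[1],scalar_first=True).inv()
    return bot.read_position()-toolpose([0,0,0],0)[0]*0-Rl.apply(toolpose([0,0,0],0)[0])
E
python3 - <<'E'
from lift import *
L=np.load("L.npy")
f0=bot.read_ft_force()
lin([L[0],L[1],.09],L[2]); bot.wait(.2); print("w",bot.read_ft_force().round(2),bot.read_moment().round(2))
lin(nestpt(-.195,.06),speed=.2)
lin(nestpt(-.195,.028),speed=.1); bot.wait(.2); print(bot.read_ft_force().round(2))
r=lin(nestpt(-.195,.006),speed=.01,until_force=2.5)
print(r,lorigin().round(4),bot.read_ft_force().round(2)); bot.wait(.1); print(lorigin().round(4),bot.read_ft_force().round(2),bot.read_clock())
E
```

```text
w [ 0.21 -0.09 -1.46] [-0.88  0.22  0.01]
[ 0.54 -0.11 -1.95]
True [0.4802 0.0533 0.0143] [ 0.2  -1.2   2.35]
[0.4801 0.0533 0.0143] [ 0.58 -1.48  3.3 ] 17.6333
```

Run:
```python
from lift import *
z=.0150
lin(nestpt(-.195,z),speed=.02); bot.wait(.1); print(bot.read_ft_force().round(2))
for x in (-.15,-.11,-.095,-.08,-.07,-.065):
    r=lin(nestpt(x,z),speed=.03 if x<-.1 else .02,until_force=6)
    o=lorigin(); print(x,r,"x=",round((o[:2]-N)@[np.cos(YAW),np.sin(YAW)],4),o.round(4),bot.read_ft_force().round(2))
    if r: break
print(bot.read_clock()); shot("p_top","top")
cv2.imwrite("pics/p.png",cv2.resize(cv2.imread("pics/p_top_raw.png")[190:340,140:340],(800,600),interpolation=2))
```

```text
[ 0.43 -0.53 -0.17]
-0.15 False x= -0.1499 [0.4829 0.0982 0.0149] [ 0.43  0.53 -1.59]
-0.11 False x= -0.1098 [0.4853 0.1382 0.015 ] [ 0.6   0.59 -1.22]
-0.095 False x= -0.0947 [0.4864 0.1533 0.015 ] [-0.17  0.11 -2.71]
-0.08 False x= -0.0797 [0.4873 0.1683 0.015 ] [ 0.33  0.47 -1.65]
-0.07 False x= -0.0697 [0.4881 0.1783 0.015 ] [ 1.13 -0.26 -2.16]
-0.065 False x= -0.0647 [0.4884 0.1832 0.015 ] [ 1.47 -1.41 -1.46]
23.9667
```

View pics/p.png

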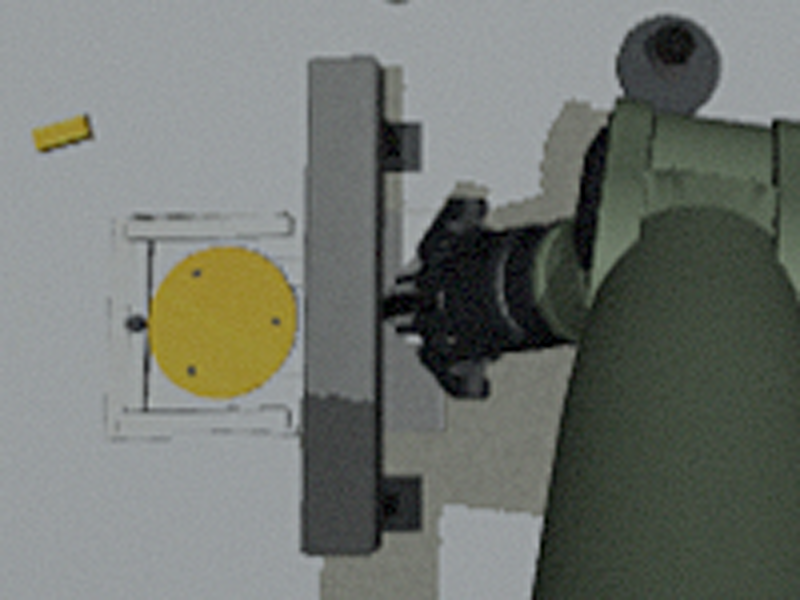

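The cover is now against the stop (left edge on the stop's inner line) and the force is still low. I continue slowly until the backrest meets the rim.

Run:
```python
from lift import *
z=.0150; x=-.065; r=False
for i in range(12):
    x+=.002
    r=lin(nestpt(x,z),speed=.01,until_force=5)
    o=lorigin(); f=bot.read_ft_force(); print(round((o[:2]-N)@[np.cos(YAW),np.sin(YAW)],4),r,f.round(2))
    if r or f[1]<-6: break
print(bot.read_clock(),bot.read_moment().round(2))
```

```text
-0.0631 False [ 0.44 -2.78  0.45]
-0.0606 False [ 0.64 -1.35 -1.45]
-0.0586 False [ 0.48 -1.19 -2.01]
-0.0574 True [ 0.15 -0.19  2.4 ]
25.325 [-0.39 -0.13 -0.02]
```

Run:
```python
from lift import *
print(np.mean([bot.read_ft_force() for _ in range(5)],0).round(2))
for x in (-.0565,-.0555,-.0545):
    r=lin(nestpt(x,.015),speed=.01,until_force=6)
    o=lorigin(); bot.wait(.05); print(round((o[:2]-N)@[np.cos(YAW),np.sin(YAW)],4),r,bot.read_ft_force().round(2))
    if r: break
bot.wait(.1); print(bot.read_ft_force().round(2),bot.read_clock())
shot("q_side","side")
cv2.imwrite("pics/q.png",cv2.resize(cv2.imread("pics/q_side_raw.png")[120:245,130:290],(768,600),interpolation=2))
```

```text
[ 0.15 -0.19  2.4 ]
-0.0575 True [-1.09 -0.55  2.83]
[-0.31 -0.97  3.42] 25.6833
```

View pics/q.png

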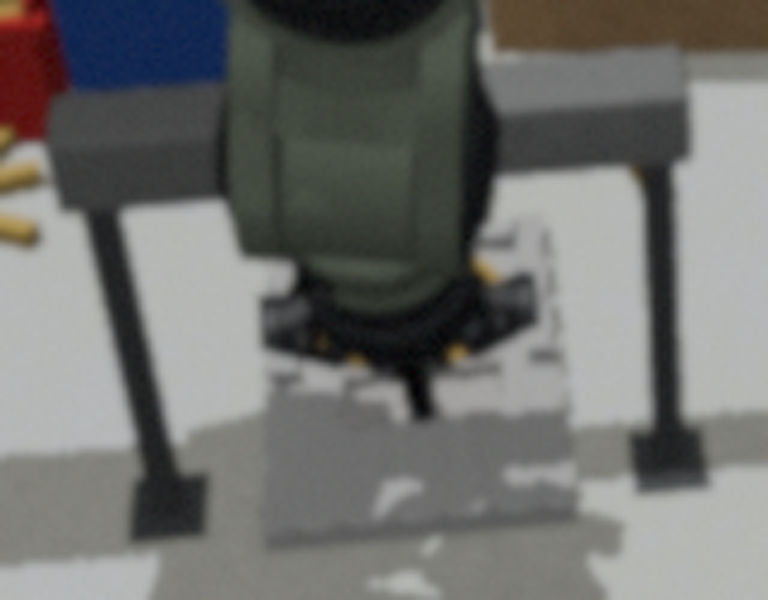

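The forward motion stops at the same place, about where the rim should meet the backrest. I lift with a slight nose-up tilt while backing off, then check the cover's position on the fork.

Run:
```python
from lift import *
def st(t): 
    o=lorigin(); print(t,round((o[:2]-N)@[np.cos(YAW),np.sin(YAW)],4),o[2].round(4),bot.read_ft_force().round(2),bot.read_moment().round(2))
d=np.radians(4)
lin(nestpt(-.0585,.0155),pitch=d,speed=.02); st("tilt")
lin(nestpt(-.062,.022),pitch=d,speed=.03); st("up")
lin(nestpt(-.085,.045),pitch=d,speed=.06); bot.wait(.4); st("up2")
K,E=shot("u_top","top"); shot("u_side","side")
im=cv2.imread("pics/u_top_raw.png"); cv2.imwrite("pics/u.png",cv2.resize(im[190:340,140:340],(800,600),interpolation=2))
print(bot.search_frame("top","cover")[:2],bot.read_clock())
```

```text
tilt -0.0587 0.0149 [ 0.08  1.01 -1.73] [-0.89  0.1   0.08]
up -0.0623 0.0221 [ 0.03 -0.71 -2.93] [-1.39  0.01 -0.01]
up2 -0.0848 0.0449 [ 0.65  0.21 -3.23] [-1.4   0.04  0.05]
[{'bbox': [180.2, 253.1, 36.4, 36.9], 'confidence': 0.76}] 27.8583
```

View pics/u.png

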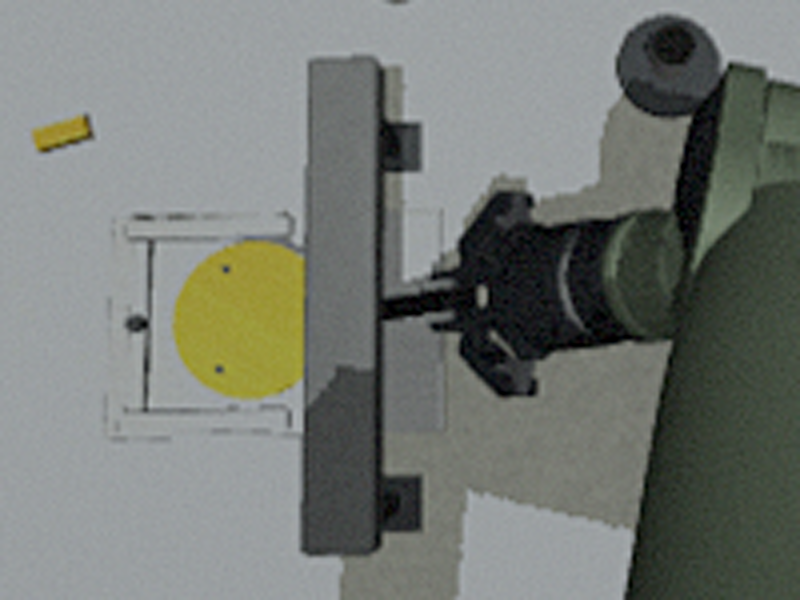

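```bash
cat >> lift.py <<'E'
def cover_at(c,z,tag):
    """cover centre by colour ellipse in camera c, rim top at height z"""
    K,E=shot(tag,c); im=cv2.imread(f"pics/{tag}_raw.png"); h=cv2.cvtColor(im,cv2.COLOR_BGR2HSV)
    m=cv2.inRange(h,(15,100,50),(35,255,255)); n,l,s,ce=cv2.connectedComponentsWithStats(m)
    best=None
    for i in range(1,n):
        if s[i,4]<300: continue
        p=ray(K,E,*ce[i],z)
        if best is None or np.linalg.norm(p[:2]-lorigin()[:2])<np.linalg.norm(best[0][:2]-lorigin()[:2]): best=(p,i)
    p,i=best; cs=cv2.convexHull(np.vstack(cv2.findContours((l==i).astype("uint8"),0,2)[0]))
    (x,y),ax,_=cv2.fitEllipse(cs); return ray(K,E,x,y,z),(round(x,1),round(y,1)),ax,s[i].tolist()
E
python3 - <<'E'
from lift import *
K,E=cam("top"); c=ray(K,E,203.3,269.7,.061); o=lorigin(); print("cover rel lifter",(c-o)[:2]@np.array([[np.cos(YAW),-np.sin(YAW)],[np.sin(YAW),np.cos(YAW)]]), "pad top",ray(K,E,307.6,201,.08))
d=np.radians(4)
lin(nestpt(-.24,.05),pitch=d,speed=.12)
lin(nestpt(-.26,.12),pitch=d,speed=.12); bot.wait(.3)
print(bot.read_ft_force().round(2))
zt=.12+.01+.006
for cn in("top","side"):
    p,uv,ax,s=cover_at(cn,zt,"v_"+cn); o=lorigin(); print(cn,p.round(4),uv,np.round(ax,1),s,((p-o)[:2]@np.array([[np.cos(YAW),-np.sin(YAW)],[np.sin(YAW),np.cos(YAW)]])).round(4))
print(bot.read_clock())
E
```

```text
cover rel lifter [0.08293004 0.00505663] pad top [ 0.65368592 -0.06349261  0.08      ]
[ 0.7   0.62 -2.85]
top [0.4766 0.0741 0.136 ] (263.5, 266.3) [41.1 42. ] [243, 246, 42, 42, 1361] [0.0854 0.0046]
side [0.267  0.2709 0.136 ] (118.0, 160.9) [30.1 41.5] [99, 147, 39, 28, 521] [0.2686 0.2264]
30.4583
```

Top camera: the cover centre is 85 mm ahead of the lifter origin (against the backrest) and ≈4.6 mm to the left. I go above the post, split the lateral offset between slot clearance and centring, and check.

```bash
cat >> lift.py <<'E'
PAD=np.array([.6538,-.0642]); LATP=.0022
def postpt(back,z):
    c,s=np.cos(YAW),np.sin(YAW); a,b=.0850+back,LATP
    return np.array([PAD[0]-(c*a-s*b),PAD[1]-(s*a+c*b),z])
E
python3 - <<'E'
from lift import *
d=np.radians(4)
lin(postpt(.0,.13),pitch=d,speed=.13); bot.wait(.2)
lin(postpt(0,.102),pitch=0,speed=.06); bot.wait(.4)
p,uv,ax,s=cover_at("top",.112,"w_top"); o=lorigin()
print(p.round(4),uv,np.round(ax,1),s,((p-o)[:2]@np.array([[np.cos(YAW),-np.sin(YAW)],[np.sin(YAW),np.cos(YAW)]])).round(4),bot.read_ft_force().round(2),bot.read_clock())
shot("w_side","side")
a=cv2.imread("pics/w_top_raw.png")[150:300,240:400]; b=cv2.imread("pics/w_side_raw.png")[200:350,240:400]
cv2.imwrite("pics/w.png",cv2.resize(np.hstack([a,b]),(800,375),interpolation=2))
E
```

```text
[ 0.651  -0.0626  0.112 ] (308.1, 199.3) [37.5 39. ] [289, 181, 39, 38, 1154] [0.0866 0.0051] [ 0.47  0.27 -2.88] 33.5417
```

View pics/w.png

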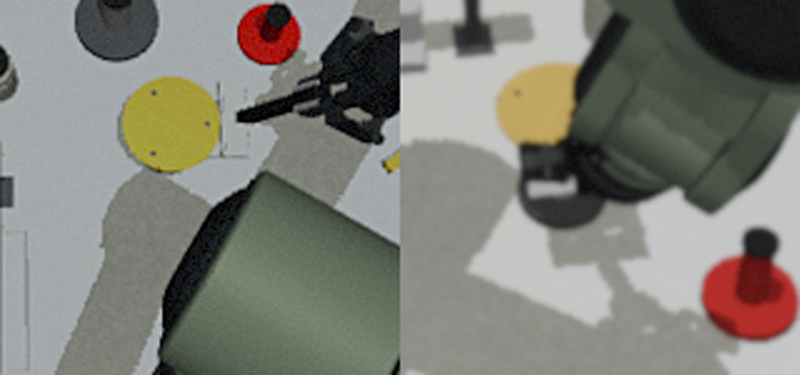

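Run:
```python
from lift import *
r=lin(postpt(0,.066),speed=.025,until_force=7); bot.wait(.2); print(r,lorigin().round(4),bot.read_ft_force().round(2))
p,uv,ax,s=cover_at("top",.087,"x_top"); print(p.round(4),uv,np.round(ax,1),s)
if not r:
    r=lin(postpt(.03,.066),speed=.04,until_force=5); print(r,lorigin().round(4),bot.read_ft_force().round(2))
    p,uv,ax,s=cover_at("top",.087,"y_top"); print(p.round(4),uv,np.round(ax,1),s)
print(bot.read_clock())
```

```text
False [ 0.6507 -0.1492  0.0661] [ 0.35  0.12 -1.59]
[ 0.6514 -0.0622  0.087 ] (307.4, 201.2) [36.5 37.9] [289, 183, 38, 37, 1097]
False [ 0.6487 -0.1789  0.066 ] [ 0.64 -0.1  -1.14]
[ 0.6512 -0.0622  0.087 ] (307.4, 201.3) [36.7 37.8] [289, 183, 38, 37, 1100]
36.3833
```

Run:
```python
from lift import *
L=np.load("L.npy")
print(lin(postpt(.13,.066),speed=.1,until_force=5))
lin(postpt(.13,.10),speed=.15)
lin([L[0],L[1],.06],L[2],speed=.2)
lin([L[0],L[1],.008],L[2],speed=.1); bot.wait(.2)
r=lin([L[0],L[1],-.004],L[2],speed=.01,until_force=3); print(r,lorigin().round(4),bot.read_ft_force().round(2))
bot.set_gripper(.5); bot.wait(.3)
z=R.from_quat(bot.read_tool_rot(),scalar_first=True).as_matrix()[:,2]
bot.move_linear(bot.read_position()-.12*z,.12); bot.wait(.3)
bot.move_pose([.25,-.40,.30],quat([0,-1,0],[0,0,-1]))
shot("z_top","top"); shot("z_side","side")
a=cv2.imread("pics/z_top_raw.png")[150:310,200:420]; b=cv2.imread("pics/z_side_raw.png")[180:360,180:420]
cv2.imwrite("pics/z.png",np.vstack([cv2.resize(a,(400,290),interpolation=2),cv2.resize(b,(400,290),interpolation=2)]))
print(bot.read_clock())
```

```text
False
True [ 4.560e-01 -1.974e-01  3.000e-04] [-0.3  -2.27  4.54]
44.1583
```

View pics/z.png

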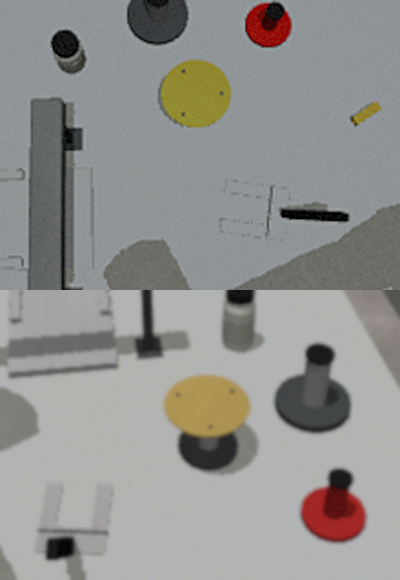

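The cover sits level and centred on the small grey post, the lifter stands flat on the bench clear of nest and post, and the tubes and jar look undisturbed. I hand in the job.

```bash
python3 -c "
from cell import bot
print(bot.close_job())"
```

```text
the job is handed in; nothing more can be done
None
```

The job is handed in at about 44 s of the 67 s allowed: in the last pictures the cover lies level on the small grey post's pad, about 3 mm off its centre by the top camera, and the lifter stands flat on the bench where it started, clear of nest and post; the hand-in returned no verdict.

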